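# Close up the sheath-filter holder

## Robot

A 6-joint arm with a two-finger parallel gripper is mounted at the origin on the work surface. World frame = base frame: x ahead of the robot, y to its left, z up, the work surface at z = 0. Lengths are in m, angles in degrees, forces in N, time in s.
With the tool pointing down it reaches from about 0.4 to 0.825 m from the base axis. Payload 7 kg.
Tool frame: the origin (TCP) lies midway between the tips of the shut fingers; the grasp point (between the pads) lies 19 mm behind it; z points along the fingers, x is the direction in which the jaws open and shut, and the axes are right-handed (so a half turn about z gives the same grasp; the last joint's range is limited). The gripper opens to 88 mm and grips with 3 to 60 N. Pads are 19 mm wide; open, the fingers measure 130 mm over their backs; the gripper's body (78 mm by 193 mm) begins 47 mm behind the grasp point.
Start: joints at [86.408, 20.546, 0.682, 0, -70.136, -16.507], TCP at [0.232, 0.634, 0.227] pointing down, gripper open.
Joint ranges: [-176.03, 176.03], [-82.01, 121.73], [-58.28, 71.71], [-173.87, 95.51], [-174.79, -0.11], [-173.66, 173.66]. Speed limits (degrees/s): [136.94, 136.94, 172.46, 180, 180, 180].

## Interface

Orientations are given as [roll, pitch, yaw] about the fixed x, y, z axes, in that order (R = Rz(yaw) Ry(pitch) Rx(roll)).
In Python, from plant import * gives the robot as it stands. The module is installed in compiled form; this text tells all that it offers.
- The arm moves only by the shell command python3 -m pendant 'ROWS' [OPENING]. ROWS is JSON, a list that holds one entry, the list of rows, each a list of 6 numbers: the shift along the world's x, y, z in mm, then the turn, a rotation vector about the world's x, y, z in degrees. A call has 1 to 10 rows; each row is the pose to reach, as a shift and turn from the pose commanded when the call began; what a row does not reach only later rows make up. A row lasts 1/8 s, in which the tool goes at most 62.5 mm and 10.7 degrees, less where a joint would pass 70% of its speed; a pose out of reach is approached as far as the arm can. A call with a gripper value outside its range is refused whole. OPENING is the closure, from -1 (fully open) to 1 (shut), set as the call begins (- or left out, the last holds). The fingers move at their own pace and stop on an object; the grip force is fixed at half the most. Time passes only in rows, so rows that repeat a pose let the fingers close. It gives the time, the measured TCP pose, the force and the opening at its end, in the units of the state.
- get_obs(): the state, without advancing time (a new reading comes with each control period).
- snapshot(name): name is "scene" or "top" or "wrist"; returns a dict with "pixels" (420x560x3 uint8, red, green, blue), "depth" (420x560 float32, m along the optical axis (not along the pixel's ray), 0 where there is no reading), "fx", "fy", "cx", "cy" (pixels), "pose" (4x4, takes a point from camera to world coordinates); the wrist camera has in their place "tool_from_camera" (4x4, takes a point from camera to tool coordinates, whose origin is the TCP and whose axes are the tool frame's). Camera axes: x right, y down, z forward; pixel columns grow to the right and rows downward; lengths in m; the calibration is good to about 2 mm. A picture is of the moment at which its call begins: read the wrist's pose just before it.
- close_job(): hands the job in, once; it reports no verdict.
The state is a dict: "clock": time; "joint_pos": joint angles; "qvel": joint speeds; "tau": joint torques, N m; "tool_pos": TCP position; "orientation": TCP orientation; "force": force on the tool from outside, world axes, zero at the start; "moment": the same for the moment, N m; "opening": finger opening in m.
Only numpy, scipy, OpenCV 4.12 (cv2) and the standard library are available. Lean on these libraries where they do the work, as an engineer would, in place of code of your own. Each camera call takes 0.05 s, during which the arm holds its last target. There are 200 camera calls.

## Task

Close up the sheath filter so that its cover goes down evenly: tighten the four orange wing knobs crosswise, one opposite pair and then the other, about a sixth of a turn each, and then round again crosswise until the cover is hard down on its seat and every knob is nipped up to about 0.3 newton-metres, none past 0.35. Never let the cover cock over, leave the inlet valve shut and the other things on the bench alone, and let go at the end.

Things in the scene. Friction and masses are not known exactly. Their poses are not given: they have to be found in the camera images.
- holder: steel disc-filter holder fixed on the bench: round pedestal with a flat flange, 156 mm diameter; origin at the bench on the vertical centre axis. Its inlet pipe with the brass ball valve runs out along its own -y, a short outlet pipe along +y, both 40 mm above the bench; its cover and four knobs sit on top
- cover: round steel cover, 156 mm diameter, 12 mm thick, on a soft O-ring (18 N per mm); origin at the centre of its underside. Starts level, underside 70.2 mm above the bench; hard down it is 1.6 to 3.1 mm lower, on the filter pack's stop ring, whose height differs each time and cannot be seen or measured. Tilting over 1 degree pinches the ring: a knob a sixth of a turn ahead is safe, a third is not
- knob_a: wing knob on the holder's 110 mm bolt circle, 45 degrees anticlockwise (from above) from the holder's +x, opposite knob_c. Origin on its vertical axis at its underside, 82.5 mm above the bench at the start. A round steel foot 31 mm wide, 4 mm high, a neck 11 mm thick, and on it an orange wing: a bar 46 mm long along x, 12 mm thick along y, 24 mm high, its middle 28 mm above the origin. All four are alike
- wing_a_tip (a point): end of the wing of knob_a: 23 mm from its axis along the wing, at mid height of the wing
- knob_b: wing knob like knob_a, 135 degrees anticlockwise from the holder's +x, opposite knob_d. Each knob turns on its fixed stud and rides down it 10 mm per turn, clockwise from above (yaw decreasing) to tighten, and stays where it is left. Its foot starts 0.1 to 0.4 mm above the cover. The wing is cushioned on the knob, 4 N m per rad: let go, it springs back by what it was wound up, 0.05 to 0.08 rad
- wing_b_tip (a point): end of the wing of knob_b: 23 mm from its axis along the wing, at mid height of the wing
- knob_c: wing knob like knob_a, 225 degrees anticlockwise from the holder's +x, opposite knob_a. Torque to hold it when just turned: about 0.2 N m free or on the ring alone, 0.25 at 25 N on the cover, 0.3 at 45 N, 0.39 at 95 N; near home it climbs by about 0.05 N m per 0.06 rad. Read it standing still after a small turn: during and just after a long sweep it reads up to 0.1 too high
- wing_c_tip (a point): end of the wing of knob_c: 23 mm from its axis along the wing, at mid height of the wing
- knob_d: wing knob like knob_a, 315 degrees anticlockwise from the holder's +x, opposite knob_b. From the start to tight each knob needs 1.3 to 2.4 rad in all, depending on the filter pack, the four within about 0.4 rad of one another; only the torque tells when one is tight. Tightening one somewhat relieves those tightened before it
- wing_d_tip (a point): end of the wing of knob_d: 23 mm from its axis along the wing, at mid height of the wing
- inlet_valve (a joint): angle of the inlet valve's lever, rad: 0 shut, as it starts and must stay (lever across the pipe, along the holder's +x, its blue grip 65 to 85 mm above the bench), 1.57 open; the valve's axis is 145 mm from the holder's axis along the holder's -y
- spare_oring: spare black rubber O-ring lying flat, 104 mm outside diameter, 7 mm thick; origin under its centre; a bystander
- membrane_tin: round white plastic tin of filter membranes, 104 mm diameter, 22 mm high; origin under its centre; a bystander
- tube_rack: blue rack of capped sample tubes, 70 x 200 mm, 84 mm high; origin under its centre, long side along its y; a bystander
- accessory_box: flat orange box, 110 x 200 x 50 mm high; origin under its centre, long side along its y; a bystander
- mouse: round black computer mouse, 64 mm diameter, 35 mm high; origin under its centre; a bystander
- reagent_bottle: small white bottle with a blue cap, 60 mm diameter, 120 mm high; origin under its centre; a bystander
- hex_driver: screwdriver-shaped hand driver lying flat; a bystander

How it is judged (in metres and radians):
On the way, in this order (a step that is already met when the one before it is completed fails the run):
1. one opposite pair of knobs has been turned down (wing tips moved more than 8 mm) to bear on the cover (over 1.5 N each) before the other pair has been turned (wing tips moved less than 8 mm) (((contact force between each of knob_a, knob_c and cover above 1.5 N and distance of each of wing_a_tip, wing_c_tip from where it was at the start of the episode above 0.008 m and distance of each of wing_b_tip, wing_d_tip from where it was at the start of the episode below 0.008 m) or (contact force between each of knob_b, knob_d and cover above 1.5 N and distance of each of wing_b_tip, wing_d_tip from where it was at the start of the episode above 0.008 m and distance of each of wing_a_tip, wing_c_tip from where it was at the start of the episode below 0.008 m))), for 0.2 s.
2. every knob has been turned in a little (wing tips moved more than 8 mm) (distance of each of wing_a_tip, wing_b_tip, wing_c_tip, wing_d_tip from where it was at the start of the episode above 0.008 m), for 0.2 s.
3. in tightening up, one opposite pair is firm (over 20 N each) with the cover down, before either knob of the other pair is (((contact force between each of knob_a, knob_c and cover above 20 N and contact force between each of knob_b, knob_d and cover below 20 N and z of cover in the frame of holder below 0.0692 m) or (contact force between each of knob_b, knob_d and cover above 20 N and contact force between each of knob_a, knob_c and cover below 20 N and z of cover in the frame of holder below 0.0692 m))), for 0.2 s.
At the end, for the whole second after the job is handed in: each of the four knobs presses on the cover with more than 20 N (no longer the O-ring alone: the cover is hard down, its underside under 69.2 mm above the bench) and the cover is level within 0.006 rad (contact force between each of knob_a, knob_b, knob_c, knob_d and cover above 20 N and z of cover in the frame of holder below 0.0692 m and angle between cover's own z axis and vertical below 0.006 rad); the robot touches nothing.
It fails at once if the cover is cocked by more than 0.019 rad (angle between cover's own z axis and vertical above 0.019 rad).
It fails at once if a knob is overtightened: it presses on the cover with more than 95 N (contact force between any of knob_a, knob_b, knob_c, knob_d and cover above 95 N).
It fails at once if the inlet valve's lever is turned by more than 0.2 rad (value of joint inlet_valve above 0.2 rad).
It fails at once if something else on the bench is moved by more than 30 mm (distance of any of spare_oring, membrane_tin, tube_rack, accessory_box, mouse, reagent_bottle, hex_driver from where it was at the start of the episode above 0.03 m).
It also fails if it takes over 72 s, if anything falls off the work surface, if the arm or the gripper's body presses on something with over 40 N, if the wrist force passes 120 N, or if a joint passes its speed limit or range.

## Working session

There is one attempt and no reset: what is moved stays moved. The work goes in short steps, Python scripts to look and compute and a shell command to move; the robot and the scene stay as the last step left them, time stands still between calls to the robot, and variables do not carry over. Pictures are saved under pics/ and viewed, about 8 in all and at most 12, crops included, and the job is handed in when it is done.

```bash
mkdir -p pics; cat > h.py <<'E'
from plant import *
import numpy as np, cv2
from scipy.spatial.transform import Rotation as R
def cloud(name):
    o=get_obs(); s=snapshot(name); d=s["depth"]; v,u=np.indices(d.shape)
    P=np.stack([(u-s["cx"])/s["fx"]*d,(v-s["cy"])/s["fy"]*d,d],-1)
    if "pose" in s: T=np.array(s["pose"])
    else:
        T=np.eye(4);T[:3,:3]=R.from_euler('xyz',o["orientation"],degrees=True).as_matrix();T[:3,3]=o["tool_pos"];T=T@np.array(s["tool_from_camera"])
    W=P@T[:3,:3].T+T[:3,3]; W[d==0]=np.nan
    return s["pixels"],W
E
python3 - <<'E'
from h import *
print(get_obs())
for n in("top","scene"):
    p,W=cloud(n); cv2.imwrite(f"pics/{n}.png",p[...,::-1]); np.save(n+".npy",W); np.save(n+"_p.npy",p)
p,W=np.load("top_p.npy"),np.load("top.npy")
h=cv2.cvtColor(p,cv2.COLOR_RGB2HSV)
m=((h[...,0]>3)&(h[...,0]<22)&(h[...,1]>140)&(h[...,2]>90)).astype(np.uint8)
n,l,st,c=cv2.connectedComponentsWithStats(m)
for i in range(1,n):
    if st[i,4]>20:
        q=W[l==i]; q=q[np.isfinite(q[:,0])]; 
        if len(q)==0: print(c[i],st[i]);continue
        t=q[q[:,2]>np.nanmax(q[:,2])-.006]; mu=t.mean(0)
        w,V=np.linalg.eigh(np.cov(t[:,:2].T)); print(st[i],c[i].round(),mu.round(4),np.degrees(np.arctan2(V[1,1],V[0,1])).round(1), np.ptp((t[:,:2]-mu[:2])@V,axis=0).round(4))
E
```

```text
{'clock': 0.0, 'joint_pos': array([ 8.64090425e+01,  2.05895101e+01,  6.32909601e-01, -2.22563128e-02,
       -7.01360393e+01, -1.65073362e+01]), 'qvel': array([ 0.00337422, -0.10947214, -0.00628597,  0.10992277,  0.0616597 ,
        0.00291605]), 'tau': array([ 9.57072116e-04, -5.82713234e+01,  2.93070441e+01,  6.99766651e+00,
        7.16846334e-03, -1.57981781e-04]), 'tool_pos': array([0.23178969, 0.63341559, 0.22563114]), 'orientation': array([-1.79993735e+02, -9.47668839e-02, -1.10105878e+02]), 'force': array([ 0.01671181,  0.41248922, -0.28245235]), 'moment': array([-0.02504143, -0.01391403, -0.04191938]), 'opening': 0.08777973694065405}
[210 164  17  15  86] [218. 172.] [0.5968 0.0995 0.1245] 130.6 [0.0099 0.0431]
[248 164   5   7  31] [250. 167.] [0.6036 0.0226 0.1263] -145.1 [0.0106 0.0118]
[248 175   5   8  38] [250. 179.] [0.5798 0.0232 0.1234] 173.5 [0.0113 0.0152]
[281 190  22  12 171] [291. 196.] [ 0.548  -0.0798  0.0559] 89.0 [0.0259 0.054 ]
[215 194   7   9  40] [218. 198.] [0.5303 0.0986 0.1249] 173.4 [0.009  0.0201]
[240 198   7   6  29] [243. 201.] [0.525  0.0391 0.1237] 62.9 [0.0094 0.0151]
[211 204   8   9  41] [214. 208.] [0.5051 0.1085 0.1227] 154.0 [0.0115 0.0183]
[249 205   7   8  35] [252. 209.] [0.5069 0.0145 0.1245] 49.3 [0.007  0.0136]
[ 387  208   83   52 3303] [428. 233.] [ 0.4584 -0.4335  0.0541] 102.2 [0.1112 0.1956]
```

```bash
python3 - <<'E'
import cv2
p=cv2.imread("pics/top.png"); a=cv2.resize(p[130:250,160:320],None,fx=5,fy=5,interpolation=cv2.INTER_CUBIC); cv2.imwrite("pics/topcrop.png",a)
E
```

```text
(no output)
```

View pics/topcrop.png

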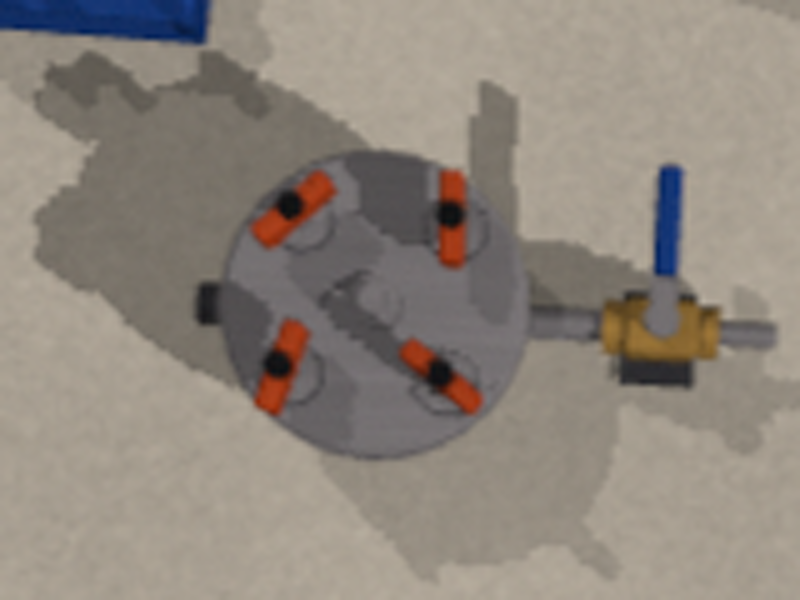

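View pics/scene.png

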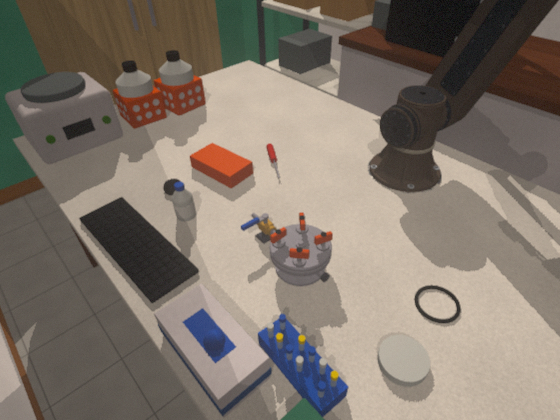

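Top view: holder centre is at about crop (375,305), valve to the right (−y), lever up (+x), so holder yaw ≈ 0. Knobs a, b, c, d sit upper-left, lower-left, lower-right and upper-right. The scene view shows the way over is clear. I'll move above the holder for a close look.

```bash
python3 -m pendant '[[[320,-572,20,0,0,0],[320,-572,20,0,0,0],[320,-572,20,0,0,0],[320,-572,20,0,0,0],[320,-572,20,0,0,0],[320,-572,20,0,0,0],[320,-572,20,0,0,0],[320,-572,20,0,0,0],[320,-572,20,0,0,0],[320,-572,20,0,0,0]]]' -0.3
python3 -m pendant '[[[0,0,0,0,0,0],[0,0,0,0,0,0],[0,0,0,0,0,0],[0,0,0,0,0,0]]]'
python3 - <<'E'
from h import *
o=get_obs();print(o)
p,W=cloud("wrist"); cv2.imwrite("pics/w1.png",p[...,::-1]); np.save("w1.npy",W); np.save("w1_p.npy",p)
print(np.array(snapshot("wrist")["tool_from_camera"]).round(3))
E
```

```text
clock: 1.35
tool_pos: [0.5375, 0.0867, 0.2457]
orientation: [-180.0, 0.0, -110.1]
force: [1.2, 0.9, 0.5]
opening: 0.0568
clock: 1.85
tool_pos: [0.5366, 0.0898, 0.2457]
orientation: [-180.0, 0.0, -110.0]
force: [-0.4, -0.1, 0.5]
opening: 0.0572
{'clock': 1.85, 'joint_pos': array([ 3.01447032e+01,  7.48190456e+00, -1.42292260e+01, -3.42866501e-03,
       -6.82776749e+01,  3.98768809e+01]), 'qvel': array([-0.07446259,  0.03186373,  0.11810183,  0.06863888,  0.11840287,
        0.03868215]), 'tau': array([-2.34027500e-01, -3.96624756e+01,  2.89947742e+01,  6.86644301e+00,
        7.60150119e-02, -6.69692323e-03]), 'tool_pos': array([0.53657376, 0.08982913, 0.24572807]), 'orientation': array([-1.79995267e+02,  1.06332629e-02, -1.09979684e+02]), 'force': array([-0.43906791, -0.0994275 ,  0.52521545]), 'moment': array([-0.00238591, -0.01901462,  0.04289133]), 'opening': 0.05716426561227762}
[[ 1.    -0.    -0.    -0.001]
 [ 0.     0.959  0.283 -0.077]
 [ 0.    -0.283  0.959 -0.159]
 [ 0.     0.     0.     1.   ]]
```

View pics/w1.png

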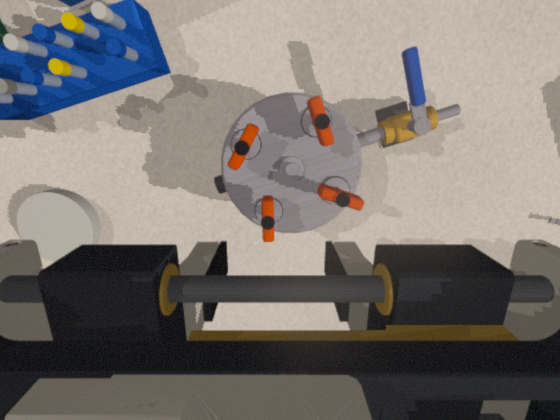

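All four wings and the cover are in view: knobs at about (243,147), (268,220), (343,197) and (322,121), cover centre near (291,165), valve lever at the upper right. I'll fit them now.

```bash
cat > fit.py <<'E'
from h import *
def fit(p,W,ztop=None):
    h=cv2.cvtColor(p,cv2.COLOR_RGB2HSV)
    m=((h[...,0]<22)&(h[...,1]>140)&(h[...,2]>80))
    z=W[...,2]
    reg=np.isfinite(z)&(z>.1)&(z<.135)&(W[...,0]>.46)&(W[...,0]<.65)&(W[...,1]>-.03)&(W[...,1]<.15)
    # all points of wing height incl black stud cap
    n,l,st,c=cv2.connectedComponentsWithStats(reg.astype(np.uint8))
    for i in range(1,n):
        if st[i,4]<60: continue
        q=W[l==i]; zt=np.percentile(q[:,2],80); t=q[abs(q[:,2]-zt)<.004]
        (cx,cy),(w,hh),ang=cv2.minAreaRect((t[:,:2]*1e4).astype(np.float32))
        w_,V=np.linalg.eigh(np.cov(t[:,:2].T)); a=np.degrees(np.arctan2(V[1,1],V[0,1]))
        print(c[i].round(),"rect",round(cx/1e4,4),round(cy/1e4,4),w.__round__(),hh.__round__(),round(ang,1),"mean",t.mean(0).round(4),"yaw",round((a+90)%180-90,1),"zmax",q[:,2].max().round(4),len(t))
if __name__=="__main__":
    p,W=np.load("w1_p.npy"),np.load("w1.npy"); fit(p,W)
    z=W[...,2]; m=(z>.076)&(z<.09); q=W[m]; q=q[(abs(q[:,0]-.55)<.1)&(abs(q[:,1]-.062)<.1)]
    print("cover z",np.median(q[:,2])); print(cv2.minEnclosingCircle((q[:,:2]*1e3).astype(np.float32)))
    hh=cv2.convexHull((q[:,:2]*1e4).astype(np.float32)); print(cv2.fitEllipse(hh))
    h=cv2.cvtColor(p,cv2.COLOR_RGB2HSV); b=(h[...,0]>100)&(h[...,0]<125)&(h[...,1]>140)&(W[...,1]<0)
    g=W[b];g=g[np.isfinite(g[:,0])]; print("lever",g.mean(0),cv2.fitLine(g[:,:2].astype(np.float32),cv2.DIST_L2,0,.01,.01).ravel())
E
python3 fit.py
```

```text
[320. 121.] rect 0.594 0.0259 138 449 88.7 mean [0.5946 0.0261 0.1236] yaw 0.5 zmax 0.1271 636
[243. 146.] rect 0.597 0.1035 138 446 39.3 mean [0.5975 0.1029 0.1237] yaw -48.3 zmax 0.1279 582
[340. 197.] rect 0.5166 0.0295 449 137 48.2 mean [0.5171 0.0296 0.1234] yaw 51.6 zmax 0.1282 512
[267. 218.] rect 0.5196 0.1063 131 443 70.0 mean [0.5203 0.1063 0.1235] yaw -18.9 zmax 0.1268 460
cover z 0.08277329246902204
((556.5213623046875, 66.34578704833984), 78.01285552978516)
((5567.1875, 662.8426513671875), (1549.4810791015625, 1553.197265625), 30.291532516479492)
lever [ 0.6004931  -0.0802688   0.08616773] [ 0.99913603 -0.04156008  0.6004931  -0.0802688 ]
```

```bash
python3 -m pendant '[[[60.6,13.8,-90,0,0,-10],[60.6,13.8,-100,0,0,-19],[60.6,13.8,-105,0,0,-28.5],[60.6,13.8,-130,0,0,-28.5],[60.6,13.8,-152.5,0,0,-28.5],[60.6,13.8,-152.5,0,0,-28.5],[60.6,13.8,-152.5,0,0,-28.5]]]' 0.32
python3 -m pendant '[[[0,0,0,0,0,0],[0,0,0,0,0,0],[0,0,0,0,0,0],[0,0,0,0,0,0]]]' 1
python3 -c "
from h import *
o=get_obs();print(o['tool_pos'],o['orientation'],o['force'],o['moment'],o['opening'])"
```

```text
clock: 2.82
tool_pos: [0.5981, 0.103, 0.094]
orientation: [-180.0, 0.0, -138.6]
force: [0.6, -0.6, 0.0]
opening: 0.0297
clock: 3.32
tool_pos: [0.5967, 0.1016, 0.0939]
orientation: [180.0, -0.1, -138.6]
force: [-4.6, -2.1, 7.5]
opening: 0.0119
[0.59674007 0.10164502 0.09390603] [ 1.79998713e+02 -8.65165429e-02 -1.38605098e+02] [-4.56733652 -2.08066598  7.50928117] [-0.8822234   1.5593665  -0.01866726] 0.011946123337160641
```

```bash
python3 -m pendant '[[[-1.2,-1.5,0,0,0,0],[-1.2,-1.5,-0.3,0,0,-10],[-1.2,-1.5,-0.6,0,0,-20],[-1.2,-1.5,-0.9,0,0,-30],[-1.2,-1.5,-1.2,0,0,-40],[-1.2,-1.5,-1.4,0,0,-50],[-1.2,-1.5,-1.7,0,0,-60],[-1.2,-1.5,-1.7,0,0,-60],[-1.2,-1.5,-1.7,0,0,-60]]]'
cat > o.py <<'E'
from h import *
o=get_obs();r=lambda k:np.round(o[k],4 if k=='tool_pos' else 3)
print('yaw',o['orientation'].round(2),'F',r('force'),'M',r('moment'),'open',r('opening'),r('tool_pos'),'tau6',o['tau'][5].round(3),'q6',o['joint_pos'][5].round(1))
E
python3 o.py
```

```text
clock: 4.45
tool_pos: [0.5959, 0.1013, 0.0923]
orientation: [180.0, -0.0, 161.4]
force: [-5.3, 1.9, 8.2]
opening: 0.0115
yaw [ 1.7998e+02 -1.0000e-02  1.6142e+02] F [-5.257  1.939  8.222] M [0.949 2.145 0.171] open 0.012 [0.5959 0.1013 0.0923] tau6 -0.187 q6 -46.7
```

```bash
python3 -m pendant '[[[0,0,0,0,0,0],[0,0,0,0,0,0],[0,0,48,0,0,0],[-40,-37,50,0,0,-10],[-81,-75,50,0,0,-19.8],[-81,-75,48,0,0,-19.8],[-81,-75,1.2,0,0,-19.8],[-81,-75,1.2,0,0,-19.8],[-81,-75,1.2,0,0,-19.8]]]' 0.32
python3 o.py
python3 -m pendant '[[[0,0,0,0,0,0],[0,0,0,0,0,0],[0,0,0,0,0,0],[0,0,0,0,0,0]]]' 1
python3 o.py
```

```text
clock: 5.58
tool_pos: [0.5163, 0.0262, 0.0934]
orientation: [-180.0, 0.0, 141.7]
force: [0.6, 0.3, 0.7]
opening: 0.0296
yaw [-1.7999e+02  3.0000e-02  1.4165e+02] F [0.642 0.329 0.698] M [ 0.113 -0.149 -0.01 ] open 0.03 [0.5163 0.0262 0.0934] tau6 0.003 q6 -63.1
clock: 6.08
tool_pos: [0.5149, 0.027, 0.0935]
orientation: [179.9, -0.1, 141.6]
force: [-6.8, 7.1, 7.4]
opening: 0.012
yaw [ 1.7993e+02 -5.0000e-02  1.4160e+02] F [-6.776  7.113  7.359] M [ 2.667  2.297 -0.045] open 0.012 [0.5149 0.027  0.0935] tau6 0.024 q6 -63.1
```

```bash
python3 -m pendant '[[[-1,0.8,0,0,0,0],[-1,0.8,-0.3,0,0,-10],[-1,0.8,-0.6,0,0,-20],[-1,0.8,-0.9,0,0,-30],[-1,0.8,-1.2,0,0,-40],[-1,0.8,-1.4,0,0,-50],[-1,0.8,-1.7,0,0,-60],[-1,0.8,-1.7,0,0,-60],[-1,0.8,-1.7,0,0,-60]]]'
python3 o.py
```

```text
clock: 7.2
tool_pos: [0.5146, 0.0276, 0.0919]
orientation: [179.9, -0.1, 81.6]
force: [-5.1, 5.0, 8.9]
opening: 0.0117
yaw [ 1.7995e+02 -7.0000e-02  8.1630e+01] F [-5.073  4.987  8.944] M [2.134 1.64  0.151] open 0.012 [0.5146 0.0276 0.0919] tau6 -0.185 q6 -123.2
```

```bash
python3 -m pendant '[[[0,0,0,0,0,0],[0,0,0,0,0,0],[0,0,50,0,0,0],[0,20,50,0,0,10.6],[2,40,50,0,0,21.2],[2.6,78.3,50,0,0,31.8],[2.6,78.3,50,0,0,42.4],[2.6,78.3,50,0,0,53],[2.6,78.3,50,0,0,63.6],[2.6,78.3,50,0,0,74]]]' 0.32
python3 -m pendant '[[[0,0,0,0,0,10.6],[0,0,0,0,0,21.2],[0,0,0,0,0,31.8],[0,0,0,0,0,42.4],[0,0,0,0,0,53],[0,0,0,0,0,63.6],[0,0,0,0,0,74.2],[0,0,0,0,0,84.8],[0,0,-30,0,0,95.5],[0,0,-48.5,0,0,95.5]]]'
python3 o.py
python3 -m pendant '[[[0,0,0,0,0,0],[0,0,0,0,0,0],[0,0,0,0,0,0],[0,0,0,0,0,0],[0,0,0,0,0,0]]]' 1
python3 o.py
```

```text
clock: 8.45
tool_pos: [0.517, 0.1049, 0.1408]
orientation: [-180.0, -0.0, 155.9]
force: [-0.1, 0.2, 1.4]
opening: 0.0297
clock: 9.7
tool_pos: [0.5166, 0.1047, 0.0914]
orientation: [180.0, -0.0, -108.8]
force: [-0.0, -0.9, -0.3]
opening: 0.0295
yaw [ 1.7997e+02 -3.0000e-02 -1.0876e+02] F [-0.022 -0.878 -0.31 ] M [-0.013  0.046  0.022] open 0.029 [0.5166 0.1047 0.0914] tau6 1.291 q6 38.5
clock: 10.32
tool_pos: [0.5179, 0.1055, 0.0935]
orientation: [-179.9, 0.1, -108.9]
force: [0.3, 2.4, 6.5]
opening: 0.0115
yaw [-1.7990e+02  9.0000e-02 -1.0887e+02] F [0.307 2.366 6.545] M [0.386 0.073 0.039] open 0.012 [0.5179 0.1055 0.0935] tau6 -0.013 q6 38.3
```

```bash
python3 -m pendant '[[[0,0,-0.3,0,0,-10],[0,0,-0.6,0,0,-20],[0,0,-0.9,0,0,-30],[0,0,-1.2,0,0,-40],[0,0,-1.4,0,0,-50],[0,0,-1.7,0,0,-60],[0,0,-1.7,0,0,-60],[0,0,-1.7,0,0,-60]]]'
python3 o.py
```

```text
clock: 11.32
tool_pos: [0.5182, 0.1058, 0.0919]
orientation: [180.0, 0.2, -168.9]
force: [0.9, 1.6, 6.1]
opening: 0.0121
yaw [ 1.7996e+02  1.7000e-01 -1.6886e+02] F [0.913 1.586 6.1  ] M [ 0.738 -0.193  0.105] open 0.012 [0.5182 0.1058 0.0919] tau6 -0.138 q6 -21.7
```

```bash
python3 -m pendant '[[[0,0,0,0,0,0],[0,0,0,0,0,0],[0,0,50,0,0,10],[20,-20,50,0,0,20],[40,-40,50,0,0,30],[60,-60,50,0,0,40],[74.6,-80.8,50,0,0,50],[74.6,-80.8,50,0,0,60],[74.6,-80.8,50,0,0,70],[74.6,-80.8,40,0,0,79.4]]]' 0.32
python3 -m pendant '[[[0,0,-38.5,0,0,0],[0,0,-38.5,0,0,0],[0,0,-38.5,0,0,0]]]'
python3 o.py
python3 -m pendant '[[[0,0,0,0,0,0],[0,0,0,0,0,0],[0,0,0,0,0,0],[0,0,0,0,0,0]]]' 1
python3 o.py
python3 -m pendant '[[[0,0,-0.3,0,0,-10],[0,0,-0.6,0,0,-20],[0,0,-0.9,0,0,-30],[0,0,-1.2,0,0,-40],[0,0,-1.4,0,0,-50],[0,0,-1.7,0,0,-60],[0,0,-1.7,0,0,-60],[0,0,-1.7,0,0,-60]]]'
python3 o.py
```

```text
clock: 12.58
tool_pos: [0.5916, 0.024, 0.1307]
orientation: [-180.0, 0.0, -89.2]
force: [-0.8, -0.9, -0.0]
opening: 0.0297
clock: 12.95
tool_pos: [0.5919, 0.0242, 0.0929]
orientation: [-180.0, -0.0, -89.5]
force: [0.8, -0.1, 0.3]
opening: 0.0298
yaw [-1.80e+02 -3.00e-02 -8.95e+01] F [ 0.761 -0.142  0.315] M [ 0.012 -0.082 -0.041] open 0.03 [0.5919 0.0242 0.0929] tau6 -0.001 q6 69.2
clock: 13.45
tool_pos: [0.5921, 0.0245, 0.0934]
orientation: [-179.9, 0.0, -89.5]
force: [-1.7, 1.5, 5.7]
opening: 0.0116
yaw [-1.799e+02  2.000e-02 -8.948e+01] F [-1.742  1.486  5.743] M [0.303 0.559 0.001] open 0.012 [0.5921 0.0245 0.0934] tau6 0.011 q6 69.2
clock: 14.45
tool_pos: [0.5926, 0.0251, 0.0919]
orientation: [-180.0, 0.2, -149.5]
force: [-1.4, 2.4, 5.5]
opening: 0.0123
yaw [-1.7998e+02  1.6000e-01 -1.4946e+02] F [-1.4    2.401  5.511] M [1.265 0.557 0.145] open 0.012 [0.5926 0.0251 0.0919] tau6 -0.159 q6 9.3
```

```bash
python3 -m pendant '[[[0,0,0,0,0,0],[0,0,0,0,0,0],[0,0,46,0,0,-6],[1,40,46,0,0,-16],[3.4,77.5,46,0,0,-26],[3.4,77.5,46,0,0,-36],[3.4,77.5,46,0,0,-46],[3.4,77.5,0,0,0,-46],[3.4,77.5,0,0,0,-46]]]' 0.32
python3 -m pendant '[[[0,0,0,0,0,0],[0,0,0,0,0,0],[0,0,0,0,0,0],[0,0,0,0,0,0]]]' 1
python3 o.py
python3 -m pendant '[[[0,0,-0.1,0,0,-5],[0,0,-0.3,0,0,-10],[0,0,-0.3,0,0,-10],[0,0,-0.3,0,0,-10]]]'
python3 o.py
```

```text
clock: 15.58
tool_pos: [0.5932, 0.101, 0.088]
orientation: [-179.8, -0.2, 164.5]
force: [0.4, -0.2, 0.6]
opening: 0.0298
clock: 16.08
tool_pos: [0.5959, 0.102, 0.0921]
orientation: [179.9, 0.1, 164.5]
force: [0.2, 0.1, 5.2]
opening: 0.0118
yaw [1.7993e+02 1.2000e-01 1.6452e+02] F [0.211 0.139 5.222] M [-0.119  0.054 -0.034] open 0.012 [0.5959 0.102  0.0921] tau6 0.045 q6 -43.7
clock: 16.58
tool_pos: [0.5959, 0.102, 0.0919]
orientation: [179.9, 0.1, 154.6]
force: [0.2, -0.5, 6.9]
opening: 0.0119
yaw [1.7992e+02 1.1000e-01 1.5455e+02] F [ 0.187 -0.524  6.856] M [-0.045  0.226  0.219] open 0.012 [0.5959 0.102  0.0919] tau6 -0.204 q6 -53.7
```

```bash
python3 -m pendant '[[[0,0,-0.1,0,0,-5],[0,0,-0.3,0,0,-10],[0,0,-0.3,0,0,-10],[0,0,-0.3,0,0,-10]]]'
python3 o.py
python3 -m pendant '[[[0,0,-0.1,0,0,-5],[0,0,-0.3,0,0,-10],[0,0,-0.3,0,0,-10],[0,0,-0.3,0,0,-10]]]'
python3 o.py
```

```text
clock: 17.08
tool_pos: [0.5958, 0.102, 0.0916]
orientation: [179.9, 0.1, 144.6]
force: [-1.1, 0.3, 8.4]
opening: 0.0116
yaw [1.7990e+02 9.0000e-02 1.4455e+02] F [-1.092  0.266  8.405] M [-0.019  0.379  0.213] open 0.012 [0.5958 0.102  0.0916] tau6 -0.216 q6 -63.7
clock: 17.58
tool_pos: [0.5958, 0.1021, 0.0913]
orientation: [179.9, 0.1, 134.6]
force: [-1.9, -0.4, 7.3]
opening: 0.0118
yaw [1.7989e+02 7.0000e-02 1.3455e+02] F [-1.861 -0.435  7.341] M [0.055 0.41  0.222] open 0.012 [0.5958 0.1021 0.0913] tau6 -0.224 q6 -73.7
```

```bash
python3 -m pendant '[[[0,0,-0.1,0,0,-5],[0,0,-0.3,0,0,-10],[0,0,-0.3,0,0,-10],[0,0,-0.3,0,0,-10]]]'
python3 o.py
```

```text
clock: 18.08
tool_pos: [0.5957, 0.1021, 0.091]
orientation: [179.9, 0.0, 124.6]
force: [-1.3, 0.5, 8.1]
opening: 0.012
yaw [1.7988e+02 4.0000e-02 1.2456e+02] F [-1.313  0.504  8.134] M [0.139 0.489 0.187] open 0.012 [0.5957 0.1021 0.091 ] tau6 -0.228 q6 -83.7
```

```bash
python3 -m pendant '[[[0,0,0,0,0,0],[0,0,0,0,0,0],[0,0,47,0,0,-8],[-30,-28,47,0,0,-18],[-60,-55,47,0,0,-28],[-80.8,-74.6,47,0,0,-38],[-80.8,-74.6,47,0,0,-40],[-80.8,-74.6,1,0,0,-40],[-80.8,-74.6,1,0,0,-40]]]' 0.32
python3 -m pendant '[[[0,0,0,0,0,0],[0,0,0,0,0,0],[0,0,0,0,0,0],[0,0,0,0,0,0]]]' 1
python3 o.py
python3 -m pendant '[[[0,0,-0.2,0,0,-8],[0,0,-0.4,0,0,-15],[0,0,-0.6,0,0,-20],[0,0,-0.6,0,0,-20],[0,0,-0.6,0,0,-20]]]'
python3 o.py
python3 -m pendant '[[[0,0,-0.1,0,0,-5],[0,0,-0.3,0,0,-10],[0,0,-0.3,0,0,-10],[0,0,-0.3,0,0,-10]]]'
python3 o.py
```

```text
clock: 19.2
tool_pos: [0.5122, 0.0266, 0.0879]
orientation: [-179.7, 0.1, 84.5]
force: [-0.6, 0.6, 0.4]
opening: 0.03
clock: 19.7
tool_pos: [0.5153, 0.0277, 0.0918]
orientation: [179.9, -0.1, 84.5]
force: [-1.2, 1.1, 6.5]
opening: 0.0118
yaw [ 1.7986e+02 -7.0000e-02  8.4530e+01] F [-1.206  1.137  6.526] M [ 0.512  0.299 -0.083] open 0.012 [0.5153 0.0277 0.0918] tau6 0.059 q6 -120.4
clock: 20.32
tool_pos: [0.5152, 0.0276, 0.0913]
orientation: [179.9, -0.1, 64.6]
force: [-2.4, 1.8, 8.3]
opening: 0.0115
yaw [ 1.7988e+02 -1.0000e-01  6.4560e+01] F [-2.393  1.808  8.292] M [0.505 0.493 0.195] open 0.011 [0.5152 0.0276 0.0913] tau6 -0.22 q6 -140.4
clock: 20.82
tool_pos: [0.5152, 0.0276, 0.091]
orientation: [179.9, -0.1, 54.6]
force: [-1.1, 1.0, 7.4]
opening: 0.0119
yaw [ 1.799e+02 -1.200e-01  5.456e+01] F [-1.13   0.956  7.383] M [0.432 0.524 0.209] open 0.012 [0.5152 0.0276 0.091 ] tau6 -0.227 q6 -150.4
```

```bash
python3 -m pendant '[[[0,0,-0.1,0,0,-5],[0,0,-0.3,0,0,-10],[0,0,-0.3,0,0,-10],[0,0,-0.3,0,0,-10]]]'
python3 o.py
```

```text
clock: 21.32
tool_pos: [0.5153, 0.0276, 0.0908]
orientation: [179.9, -0.1, 44.6]
force: [-2.3, 0.4, 8.2]
opening: 0.0119
yaw [ 1.7992e+02 -1.3000e-01  4.4570e+01] F [-2.295  0.445  8.232] M [0.481 0.654 0.198] open 0.012 [0.5153 0.0276 0.0908] tau6 -0.23 q6 -160.4
```

```bash
python3 -m pendant '[[[0,0,0,0,0,0],[0,0,0,0,0,0],[0,0,47,0,0,10],[27,25,47,0,0,20],[54,50,47,0,0,30],[80.8,74.6,47,0,0,40],[80.8,74.6,47,0,0,50.5],[80.8,74.6,47,0,0,61],[80.8,74.6,47,0,0,71.5],[80.8,74.6,47,0,0,83]]]' 0.32
python3 -m pendant '[[[0,0,-46.8,0,0,0],[0,0,-46.8,0,0,0],[0,0,-46.8,0,0,0]]]'
python3 -m pendant '[[[0,0,0,0,0,0],[0,0,0,0,0,0],[0,0,0,0,0,0],[0,0,0,0,0,0]]]' 1
python3 o.py
python3 -m pendant '[[[0,0,-0.1,0,0,-5],[0,0,-0.3,0,0,-10],[0,0,-0.3,0,0,-10],[0,0,-0.3,0,0,-10]]]'
python3 o.py
```

```text
clock: 22.58
tool_pos: [0.5947, 0.1017, 0.1358]
orientation: [-180.0, -0.0, 127.1]
force: [-0.8, -0.5, -0.0]
opening: 0.0297
clock: 22.95
tool_pos: [0.5952, 0.1017, 0.0901]
orientation: [-180.0, 0.0, 126.7]
force: [-0.4, -0.2, -0.5]
opening: 0.0294
clock: 23.45
tool_pos: [0.5955, 0.1019, 0.0908]
orientation: [179.9, 0.0, 126.8]
force: [-1.3, -0.1, 5.5]
opening: 0.0121
yaw [1.7991e+02 4.0000e-02 1.2676e+02] F [-1.282 -0.091  5.517] M [0.029 0.496 0.01 ] open 0.012 [0.5955 0.1019 0.0908] tau6 -0.009 q6 -81.5
clock: 23.95
tool_pos: [0.5955, 0.102, 0.0906]
orientation: [179.9, 0.0, 116.8]
force: [-2.6, 0.2, 6.5]
opening: 0.0118
yaw [1.7990e+02 2.0000e-02 1.1679e+02] F [-2.624  0.187  6.474] M [0.17  0.659 0.162] open 0.012 [0.5955 0.102  0.0906] tau6 -0.233 q6 -91.5
```

```bash
for i in 1 2; do python3 -m pendant '[[[0,0,-0.2,0,0,-7],[0,0,-0.2,0,0,-7],[0,0,-0.2,0,0,-7]]]' >/dev/null
python3 o.py; done
```

```text
yaw [1.7990e+02 1.0000e-02 1.0979e+02] F [-2.505  0.579  6.564] M [0.275 0.752 0.213] open 0.011 [0.5955 0.1021 0.0904] tau6 -0.236 q6 -98.5
yaw [ 1.7989e+02 -1.0000e-02  1.0279e+02] F [-3.073  1.431  7.714] M [0.401 0.813 0.233] open 0.012 [0.5955 0.1021 0.0903] tau6 -0.271 q6 -105.5
```

```bash
python3 -m pendant '[[[0,0,0,0,0,0],[0,0,0,0,0,0],[0,0,47,0,0,10.4],[-27,-25,47,0,0,21],[-54,-50,47,0,0,31.5],[-80.8,-74.6,47,0,0,42],[-80.8,-74.6,47,0,0,52.5],[-80.8,-74.6,47,0,0,63],[-80.8,-74.6,47,0,0,73.5],[-80.8,-74.6,47,0,0,84]]]' 0.32
python3 -m pendant '[[[0,0,0,0,0,10.4],[0,0,0,0,0,20.8],[0,0,0,0,0,31],[0,0,0,0,0,40.5],[0,0,-46.6,0,0,40.5],[0,0,-46.6,0,0,40.5]]]'
python3 -m pendant '[[[0,0,0,0,0,0],[0,0,0,0,0,0],[0,0,0,0,0,0],[0,0,0,0,0,0]]]' 1
python3 o.py
python3 -m pendant '[[[0,0,-0.1,0,0,-5],[0,0,-0.3,0,0,-10],[0,0,-0.3,0,0,-10],[0,0,-0.3,0,0,-10]]]'
python3 o.py
```

```text
clock: 25.95
tool_pos: [0.514, 0.0271, 0.1356]
orientation: [180.0, -0.0, -172.9]
force: [0.9, 0.6, -0.8]
opening: 0.0302
clock: 26.7
tool_pos: [0.5122, 0.0264, 0.0869]
orientation: [179.9, -0.3, -132.8]
force: [0.1, -0.1, 0.3]
opening: 0.0297
clock: 27.2
tool_pos: [0.5153, 0.0276, 0.0907]
orientation: [-179.9, 0.1, -132.7]
force: [-1.3, 0.8, 7.0]
opening: 0.012
yaw [-1.7992e+02  1.4000e-01 -1.3273e+02] F [-1.255  0.75   7.039] M [ 0.366  0.381 -0.074] open 0.012 [0.5153 0.0276 0.0907] tau6 0.043 q6 22.3
clock: 27.7
tool_pos: [0.5152, 0.0275, 0.0905]
orientation: [-179.9, 0.1, -142.7]
force: [-1.1, 1.5, 7.9]
opening: 0.0122
yaw [-1.7993e+02  1.5000e-01 -1.4270e+02] F [-1.136  1.485  7.895] M [0.344 0.54  0.256] open 0.012 [0.5152 0.0275 0.0905] tau6 -0.239 q6 12.4
```

```bash
for i in 1 2; do python3 -m pendant '[[[0,0,-0.1,0,0,-5],[0,0,-0.1,0,0,-5],[0,0,-0.1,0,0,-5]]]' >/dev/null
python3 o.py; done
```

```text
yaw [-1.7995e+02  1.5000e-01 -1.4770e+02] F [-1.399  1.14   7.656] M [0.294 0.581 0.232] open 0.012 [0.5152 0.0275 0.0904] tau6 -0.258 q6 7.4
yaw [-1.7996e+02  1.5000e-01 -1.5270e+02] F [-1.877  1.426  7.884] M [0.317 0.597 0.334] open 0.012 [0.5152 0.0275 0.0903] tau6 -0.283 q6 2.4
```

```bash
python3 -m pendant '[[[0,0,0,0,0,0],[0,0,0,0,0,0],[0,0,47,0,0,10],[27,25,47,0,0,20],[54,50,47,0,0,30],[80.8,74.6,47,0,0,40],[80.8,74.6,47,0,0,50],[80.8,74.6,47,0,0,60],[80.8,74.6,47,0,0,70],[80.8,74.6,40,0,0,79.5]]]' 0.32
python3 -m pendant '[[[0,0,-39.8,0,0,0],[0,0,-39.8,0,0,0]]]'
python3 -m pendant '[[[0,0,0,0,0,0],[0,0,0,0,0,0],[0,0,0,0,0,0],[0,0,0,0,0,0]]]' 1
python3 o.py
python3 -m pendant '[[[0,0,0,0,0,-4],[0,0,0,0,0,-4],[0,0,0,0,0,-4]]]'
python3 o.py
```

```text
clock: 29.7
tool_pos: [0.5951, 0.1019, 0.1288]
orientation: [-180.0, 0.0, -72.9]
force: [-0.7, -0.4, -0.2]
opening: 0.03
clock: 29.95
tool_pos: [0.5928, 0.1009, 0.0862]
orientation: [179.7, -0.0, -73.3]
force: [-0.2, 0.8, 0.0]
opening: 0.0297
clock: 30.45
tool_pos: [0.5959, 0.1022, 0.0904]
orientation: [-179.9, 0.0, -73.2]
force: [-1.3, 0.6, 6.3]
opening: 0.012
yaw [-1.7985e+02  1.0000e-02 -7.3240e+01] F [-1.316  0.583  6.26 ] M [ 0.139  0.505 -0.063] open 0.012 [0.5959 0.1022 0.0904] tau6 0.071 q6 78.5
clock: 30.82
tool_pos: [0.5958, 0.1022, 0.0904]
orientation: [-179.9, 0.0, -77.2]
force: [-0.8, 0.0, 6.2]
opening: 0.0114
yaw [-1.7986e+02  1.0000e-02 -7.7200e+01] F [-0.793  0.034  6.235] M [0.206 0.529 0.272] open 0.011 [0.5958 0.1022 0.0904] tau6 -0.289 q6 74.5
```

```bash
python3 -m pendant '[[[0,0,0,0,0,-2],[0,0,0,0,0,-2],[0,0,0,0,0,-2]]]' >/dev/null
python3 o.py
```

```text
yaw [-1.7986e+02  1.0000e-02 -7.9200e+01] F [-1.487  0.951  6.426] M [0.178 0.508 0.311] open 0.012 [0.5958 0.1022 0.0904] tau6 -0.331 q6 72.5
```

```bash
python3 -m pendant '[[[0,0,0,0,0,0],[0,0,0,0,0,0],[0,0,47,0,0,-10],[-27,1,47,0,0,-20],[-54,2,47,0,0,-30],[-78,3.3,47,0,0,-40],[-78,3.3,47,0,0,-50],[-78,3.3,47,0,0,-60],[-78,3.3,47,0,0,-70],[-78,3.3,47,0,0,-80.5]]]' 0.32
python3 -m pendant '[[[0,0,-15,0,0,-6.2],[0,0,-45.5,0,0,-6.2],[0,0,-45.5,0,0,-6.2]]]'
python3 -m pendant '[[[0,0,0,0,0,0],[0,0,0,0,0,0],[0,0,0,0,0,0],[0,0,0,0,0,0]]]' 1
python3 o.py
python3 -m pendant '[[[0,0,-0.3,0,0,-10],[0,0,-0.6,0,0,-20],[0,0,-0.8,0,0,-30],[0,0,-1.1,0,0,-38],[0,0,-1.1,0,0,-38],[0,0,-1.1,0,0,-38]]]'
python3 o.py
```

```text
clock: 32.45
tool_pos: [0.5168, 0.105, 0.1357]
orientation: [180.0, -0.0, -160.1]
force: [0.3, -0.4, -0.8]
opening: 0.0295
clock: 32.83
tool_pos: [0.5154, 0.1041, 0.0885]
orientation: [-179.9, -0.3, -166.0]
force: [0.1, -0.3, 0.6]
opening: 0.03
clock: 33.33
tool_pos: [0.5182, 0.1056, 0.0917]
orientation: [180.0, 0.2, -165.9]
force: [-0.1, -0.1, 6.8]
opening: 0.0118
yaw [ 1.7998e+02  1.7000e-01 -1.6593e+02] F [-0.083 -0.132  6.822] M [ 0.181 -0.201 -0.045] open 0.012 [0.5182 0.1056 0.0917] tau6 0.087 q6 -18.8
clock: 34.08
tool_pos: [0.5184, 0.1056, 0.0907]
orientation: [179.9, 0.1, 156.1]
force: [0.7, 0.3, 7.0]
opening: 0.012
yaw [1.7987e+02 1.4000e-01 1.5609e+02] F [0.691 0.275 7.039] M [ 0.058 -0.207  0.151] open 0.012 [0.5184 0.1056 0.0907] tau6 -0.136 q6 -56.8
```

```bash
python3 -m pendant '[[[0,0,-0.2,0,0,-8],[0,0,-0.2,0,0,-8],[0,0,-0.2,0,0,-8]]]' >/dev/null
python3 o.py
python3 -m pendant '[[[0,0,-0.1,0,0,-5],[0,0,-0.1,0,0,-5],[0,0,-0.1,0,0,-5]]]' >/dev/null
python3 o.py
```

```text
yaw [1.7985e+02 1.2000e-01 1.4810e+02] F [-0.305 -0.514  6.959] M [ 0.055 -0.298  0.171] open 0.012 [0.5184 0.1056 0.0906] tau6 -0.167 q6 -64.8
yaw [1.7985e+02 1.1000e-01 1.4311e+02] F [ 0.762 -0.51   7.485] M [ 0.025 -0.288  0.201] open 0.012 [0.5184 0.1056 0.0904] tau6 -0.212 q6 -69.7
```

```bash
python3 -m pendant '[[[0,0,-0.1,0,0,-4],[0,0,-0.1,0,0,-4],[0,0,-0.1,0,0,-4]]]' >/dev/null
python3 o.py
python3 -m pendant '[[[0,0,-0.1,0,0,-3],[0,0,-0.1,0,0,-3],[0,0,-0.1,0,0,-3]]]' >/dev/null
python3 o.py
```

```text
yaw [1.7984e+02 1.0000e-01 1.3911e+02] F [ 0.133 -0.474  7.15 ] M [-0.019 -0.284  0.212] open 0.012 [0.5184 0.1056 0.0904] tau6 -0.241 q6 -73.7
yaw [1.7983e+02 1.0000e-01 1.3612e+02] F [ 0.341 -0.684  7.538] M [-0.067 -0.243  0.253] open 0.012 [0.5184 0.1056 0.0903] tau6 -0.267 q6 -76.7
```

```bash
python3 -m pendant '[[[0,0,0,0,0,-2],[0,0,0,0,0,-2],[0,0,0,0,0,-2]]]' >/dev/null
python3 o.py
```

```text
yaw [1.7983e+02 9.0000e-02 1.3412e+02] F [ 0.924 -0.306  8.028] M [-0.046 -0.269  0.259] open 0.012 [0.5184 0.1056 0.0903] tau6 -0.288 q6 -78.7
```

```bash
python3 -m pendant '[[[0,0,0,0,0,0],[0,0,0,0,0,0],[0,0,48,0,0,10],[20,-20,48,0,0,20],[45,-50,48,0,0,30],[74.6,-80.8,48,0,0,40],[74.6,-80.8,48,0,0,50],[74.6,-80.8,48,0,0,60],[74.6,-80.8,48,0,0,70],[74.6,-80.8,40,0,0,79.4]]]' 0.32
python3 -m pendant '[[[0,0,-38.4,0,0,0],[0,0,-38.4,0,0,0]]]'
python3 -m pendant '[[[0,0,0,0,0,0],[0,0,0,0,0,0],[0,0,0,0,0,0],[0,0,0,0,0,0]]]' 1
python3 o.py
python3 -m pendant '[[[0,0,-0.3,0,0,-10],[0,0,-0.6,0,0,-20],[0,0,-0.8,0,0,-30],[0,0,-1.1,0,0,-40],[0,0,-1.1,0,0,-40],[0,0,-1.1,0,0,-40]]]'
python3 o.py
python3 -m pendant '[[[0,0,-0.2,0,0,-6],[0,0,-0.2,0,0,-6],[0,0,-0.2,0,0,-6]]]' >/dev/null
python3 o.py
```

```text
clock: 37.2
tool_pos: [0.5916, 0.0242, 0.1287]
orientation: [180.0, 0.0, -146.3]
force: [1.0, -0.3, -0.1]
opening: 0.0297
clock: 37.45
tool_pos: [0.5896, 0.0237, 0.0878]
orientation: [179.9, -0.3, -146.6]
force: [-0.2, 0.1, -0.6]
opening: 0.0299
clock: 37.95
tool_pos: [0.5928, 0.0247, 0.0918]
orientation: [-179.9, 0.2, -146.5]
force: [-0.5, 1.5, 6.6]
opening: 0.0116
yaw [-1.7994e+02  1.6000e-01 -1.4654e+02] F [-0.456  1.508  6.617] M [ 0.429  0.041 -0.039] open 0.012 [0.5928 0.0247 0.0918] tau6 0.083 q6 12.2
clock: 38.7
tool_pos: [0.5928, 0.0247, 0.0908]
orientation: [179.9, 0.2, 173.5]
force: [1.0, 2.2, 6.5]
opening: 0.0114
yaw [1.7994e+02 1.7000e-01 1.7348e+02] F [0.962 2.168 6.496] M [ 0.544 -0.074  0.109] open 0.011 [0.5928 0.0247 0.0908] tau6 -0.129 q6 -27.8
yaw [1.7993e+02 1.7000e-01 1.6750e+02] F [-0.963  0.862  6.185] M [0.51  0.013 0.148] open 0.012 [0.5929 0.0247 0.0907] tau6 -0.179 q6 -33.8
```

```bash
python3 -m pendant '[[[0,0,-0.2,0,0,-6],[0,0,-0.2,0,0,-6],[0,0,-0.2,0,0,-6]]]' >/dev/null
python3 o.py
python3 -m pendant '[[[0,0,-0.1,0,0,-4],[0,0,-0.1,0,0,-4],[0,0,-0.1,0,0,-4]]]' >/dev/null
python3 o.py
```

```text
yaw [1.7991e+02 1.6000e-01 1.6150e+02] F [-1.011  0.88   6.827] M [0.514 0.092 0.195] open 0.012 [0.5929 0.0247 0.0905] tau6 -0.212 q6 -39.8
yaw [1.799e+02 1.600e-01 1.575e+02] F [0.124 1.85  7.852] M [0.474 0.068 0.272] open 0.012 [0.5929 0.0247 0.0905] tau6 -0.246 q6 -43.8
```

```bash
python3 -m pendant '[[[0,0,-0.1,0,0,-3],[0,0,-0.1,0,0,-3],[0,0,-0.1,0,0,-3]]]' >/dev/null
python3 o.py
python3 -m pendant '[[[0,0,0,0,0,-2],[0,0,0,0,0,-2],[0,0,0,0,0,-2]]]' >/dev/null
python3 o.py
```

```text
yaw [1.7989e+02 1.6000e-01 1.5451e+02] F [-0.229  1.908  8.202] M [0.52  0.168 0.253] open 0.012 [0.5929 0.0247 0.0904] tau6 -0.272 q6 -46.8
yaw [1.7989e+02 1.5000e-01 1.5251e+02] F [0.594 1.297 7.538] M [0.503 0.107 0.298] open 0.012 [0.5929 0.0247 0.0904] tau6 -0.294 q6 -48.8
```

```bash
python3 -m pendant '[[[0,0,0,0,0,0],[0,0,0,0,0,0],[0,0,47,0,0,-10],[1,40,47,0,0,-20],[3.4,77.5,47,0,0,-30],[3.4,77.5,47,0,0,-40],[3.4,77.5,40,0,0,-48],[3.4,77.5,0,0,0,-48],[3.4,77.5,0,0,0,-48]]]' 0.32
python3 -m pendant '[[[0,0,0,0,0,0],[0,0,0,0,0,0],[0,0,0,0,0,0],[0,0,0,0,0,0]]]' 1
python3 o.py
python3 -m pendant '[[[0,0,0,0,0,-3],[0,0,0,0,0,-3],[0,0,0,0,0,-3]]]' >/dev/null
python3 o.py
python3 -m pendant '[[[0,0,0,0,0,-1.5],[0,0,0,0,0,-1.5],[0,0,0,0,0,-1.5]]]' >/dev/null
python3 o.py
```

```text
clock: 41.7
tool_pos: [0.5928, 0.1009, 0.0859]
orientation: [-179.7, 0.0, 104.4]
force: [0.0, 1.0, 0.7]
opening: 0.0299
clock: 42.2
tool_pos: [0.5958, 0.1022, 0.0902]
orientation: [179.9, -0.0, 104.5]
force: [-1.1, 0.9, 6.5]
opening: 0.0119
yaw [ 1.7986e+02 -2.0000e-02  1.0446e+02] F [-1.064  0.943  6.487] M [ 0.445  0.56  -0.023] open 0.012 [0.5958 0.1022 0.0902] tau6 0.021 q6 -103.8
yaw [ 1.7986e+02 -2.0000e-02  1.0150e+02] F [-2.248  1.651  5.858] M [0.451 0.508 0.253] open 0.012 [0.5958 0.1022 0.0903] tau6 -0.273 q6 -106.8
yaw [ 1.7986e+02 -2.0000e-02  1.0001e+02] F [-1.324  0.604  5.393] M [0.548 0.553 0.263] open 0.012 [0.5958 0.1022 0.0903] tau6 -0.319 q6 -108.3
```

```bash
python3 -m pendant '[[[0,0,0,0,0,0],[0,0,0,0,0,0],[0,0,47,0,0,10.4],[-27,-25,47,0,0,21],[-54,-50,47,0,0,31.5],[-80.8,-74.6,47,0,0,42],[-80.8,-74.6,47,0,0,52.5],[-80.8,-74.6,47,0,0,63],[-80.8,-74.6,47,0,0,73.5],[-80.8,-74.6,47,0,0,84]]]' 0.32
python3 -m pendant '[[[0,0,0,0,0,10.4],[0,0,0,0,0,20.8],[0,0,0,0,0,27.3],[0,0,-46.8,0,0,27.3],[0,0,-46.8,0,0,27.3]]]'
python3 -m pendant '[[[0,0,0,0,0,0],[0,0,0,0,0,0],[0,0,0,0,0,0],[0,0,0,0,0,0]]]' 1
python3 o.py
python3 -m pendant '[[[0,0,0,0,0,-3],[0,0,0,0,0,-3],[0,0,0,0,0,-3]]]' >/dev/null
python3 o.py
python3 -m pendant '[[[0,0,0,0,0,-1.5],[0,0,0,0,0,-1.5],[0,0,0,0,0,-1.5]]]' >/dev/null
python3 o.py
```

```text
clock: 44.2
tool_pos: [0.5141, 0.027, 0.1356]
orientation: [180.0, 0.0, -175.7]
force: [0.6, 0.1, -0.3]
opening: 0.0299
clock: 44.82
tool_pos: [0.512, 0.0263, 0.0865]
orientation: [179.9, -0.3, -148.8]
force: [0.5, 0.7, 1.0]
opening: 0.0299
clock: 45.32
tool_pos: [0.5152, 0.0275, 0.0903]
orientation: [-180.0, 0.2, -148.7]
force: [-0.5, 1.0, 6.9]
opening: 0.0121
yaw [-1.7996e+02  1.5000e-01 -1.4874e+02] F [-0.521  1.049  6.913] M [ 0.261  0.373 -0.084] open 0.012 [0.5152 0.0275 0.0903] tau6 0.073 q6 6.3
yaw [-1.7996e+02  1.5000e-01 -1.5170e+02] F [-0.571  0.481  6.507] M [0.198 0.371 0.222] open 0.012 [0.5152 0.0275 0.0903] tau6 -0.207 q6 3.4
yaw [-1.7996e+02  1.5000e-01 -1.5320e+02] F [-0.874  1.165  7.595] M [0.206 0.394 0.271] open 0.012 [0.5152 0.0275 0.0903] tau6 -0.296 q6 1.9
```

```bash
python3 -m pendant '[[[0,0,0,0,0,-1],[0,0,0,0,0,-1],[0,0,0,0,0,-1]]]' >/dev/null
python3 o.py
```

```text
yaw [-1.7996e+02  1.5000e-01 -1.5419e+02] F [-0.239 -0.254  5.695] M [0.205 0.429 0.327] open 0.012 [0.5153 0.0275 0.0903] tau6 -0.305 q6 0.9
```

```bash
python3 -m pendant '[[[0,0,0,0,0,0],[0,0,0,0,0,0],[0,0,47,0,0,-9],[1,27,47,0,0,-19],[2,54,47,0,0,-29],[2.8,77.9,47,0,0,-39],[2.8,77.9,47,0,0,-49],[2.8,77.9,47,0,0,-59],[2.8,77.9,40,0,0,-67.8],[2.8,77.9,0,0,0,-67.8]]]' 0.32
python3 -m pendant '[[[0,0,0,0,0,0],[0,0,0,0,0,0],[0,0,0,0,0,0],[0,0,0,0,0,0],[0,0,0,0,0,0]]]' 1
python3 o.py
python3 -m pendant '[[[0,0,0,0,0,-4],[0,0,0,0,0,-4],[0,0,0,0,0,-4]]]' >/dev/null
python3 o.py
python3 -m pendant '[[[0,0,0,0,0,-1.5],[0,0,0,0,0,-1.5],[0,0,0,0,0,-1.5]]]' >/dev/null
python3 o.py
```

```text
clock: 47.7
tool_pos: [0.5188, 0.1061, 0.0904]
orientation: [179.7, 0.1, 137.8]
force: [0.7, 0.2, -1.0]
opening: 0.03
clock: 48.32
tool_pos: [0.5179, 0.1051, 0.0903]
orientation: [179.9, 0.1, 138.0]
force: [1.0, -3.7, 6.6]
opening: 0.0121
yaw [1.7989e+02 8.0000e-02 1.3797e+02] F [ 1.019 -3.658  6.559] M [-1.195 -0.207 -0.101] open 0.012 [0.5179 0.1051 0.0903] tau6 0.069 q6 -74.9
yaw [1.7989e+02 7.0000e-02 1.3400e+02] F [ 0.417 -3.481  5.942] M [-1.17  -0.138  0.278] open 0.012 [0.5179 0.1052 0.0903] tau6 -0.28 q6 -78.8
yaw [1.7989e+02 7.0000e-02 1.3250e+02] F [-1.248 -4.066  6.769] M [-1.144 -0.14   0.325] open 0.011 [0.5179 0.1052 0.0903] tau6 -0.308 q6 -80.3
```

```bash
python3 -m pendant '[[[0,0,0,0,0,0],[0,0,0,0,0,0],[0,0,47,0,0,5],[20,-20,47,0,0,14],[45,-50,47,0,0,23.8],[74.6,-80.8,47,0,0,23.8],[74.6,-80.8,47,0,0,23.8],[74.6,-80.8,0,0,0,23.8],[74.6,-80.8,0,0,0,23.8],[74.6,-80.8,0,0,0,23.8]]]' 0.32
python3 -m pendant '[[[0,0,0,0,0,0],[0,0,0,0,0,0],[0,0,0,0,0,0],[0,0,0,0,0,0]]]' 1
python3 o.py
python3 -m pendant '[[[0,0,0,0,0,-4],[0,0,0,0,0,-4],[0,0,0,0,0,-4]]]' >/dev/null
python3 o.py
python3 -m pendant '[[[0,0,0,0,0,-1],[0,0,0,0,0,-1],[0,0,0,0,0,-1]]]' >/dev/null
python3 o.py
```

```text
clock: 50.32
tool_pos: [0.5915, 0.0246, 0.0897]
orientation: [-180.0, -0.0, 156.3]
force: [-0.4, 0.3, 0.6]
opening: 0.0298
clock: 50.82
tool_pos: [0.5928, 0.0245, 0.0903]
orientation: [179.9, 0.1, 156.3]
force: [1.4, 0.2, 5.4]
opening: 0.0121
yaw [1.7991e+02 1.4000e-01 1.5627e+02] F [1.402 0.205 5.373] M [-0.006 -0.296 -0.064] open 0.012 [0.5928 0.0245 0.0903] tau6 0.056 q6 -45.0
yaw [1.7991e+02 1.4000e-01 1.5230e+02] F [0.425 0.325 4.965] M [-0.064 -0.21   0.215] open 0.012 [0.5928 0.0245 0.0903] tau6 -0.279 q6 -49.0
yaw [1.7991e+02 1.4000e-01 1.5131e+02] F [ 0.635 -0.745  5.031] M [-0.08  -0.226  0.291] open 0.012 [0.5928 0.0244 0.0903] tau6 -0.308 q6 -50.0
```

```bash
python3 -m pendant '[[[0,0,0,0,0,0],[0,0,0,0,0,0],[0,0,50,0,0,0],[-20,20,110,0,0,0],[-60,60,160,0,0,0],[-60,60,160,0,0,0],[-60,60,160,0,0,0],[-60,60,160,0,0,0]]]' 0.32
python3 o.py
python3 - <<'E'
from h import *
p,W=cloud("wrist"); cv2.imwrite("pics/w2.png",p[...,::-1])
from fit import fit
fit(p,W)
z=W[...,2]; q=W[(z>.07)&(z<.088)&(np.hypot(W[...,0]-.5567,W[...,1]-.0663)<.072)]
A=np.c_[q[:,:2]-[.5567,.0663],np.ones(len(q))]; k=np.linalg.lstsq(A,q[:,2],rcond=None)[0]; print("cover plane",k,len(q))
E
```

```text
clock: 52.58
tool_pos: [0.5312, 0.0838, 0.2473]
orientation: [-179.9, -0.1, 151.2]
force: [0.6, 0.0, 0.1]
opening: 0.0299
yaw [-1.7990e+02 -9.0000e-02  1.5123e+02] F [0.626 0.003 0.065] M [ 0.056 -0.163 -0.002] open 0.03 [0.5312 0.0838 0.2473] tau6 -0.007 q6 -58.6
[262. 140.] rect 0.5158 0.0288 137 454 31.9 mean [0.516  0.0283 0.1205] yaw -61.2 zmax 0.1248 562
[194. 175.] rect 0.5934 0.0255 451 140 67.3 mean [0.5926 0.0248 0.1204] yaw 63.9 zmax 0.1248 547
[296. 208.] rect 0.519 0.106 447 135 43.0 mean [0.5185 0.1052 0.1204] yaw 45.8 zmax 0.1242 475
[237. 232.] rect 0.5918 0.1013 358 119 10.6 mean [0.5848 0.0989 0.1196] yaw 0.1 zmax 0.1241 222
cover plane [ 0.00173322 -0.00124317  0.08058311] 10001
```

View pics/w2.png

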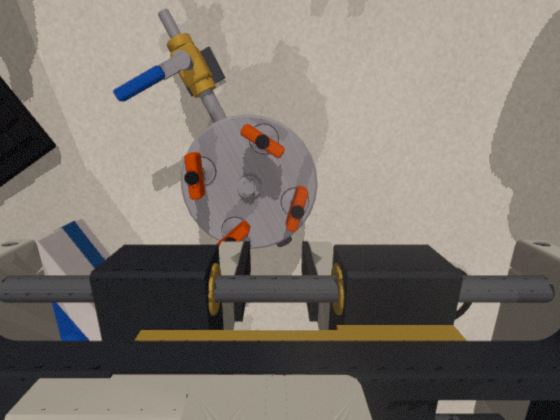

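The picture shows the gripper clear, with the cover around (250,180) and the valve lever still across its pipe at (140,83). The cover plane fit is level within about 2 mrad. I'm handing in.

```bash
python3 -c "
from plant import *
print(close_job(), get_obs()['clock'])"
```

```text
the job is handed in; nothing more can be done
the job is handed in; nothing more can be done
```

I tightened the sheath filter's four knobs crosswise and handed the job in at about 53 s, with the gripper open and clear. No verdict was reported.

**Order:** I turned a and c a sixth of a turn, then b and d. Next I turned a and c until firm, then b and d until firm, and finished with one last nip round all four.

**Torque:** the last standing readings are below. The two sensors disagreed by up to about 0.06 N m, and the wrist moment is the noisier one. No reading went past 0.35. The a reading was taken before the final nips on c, b and d, and c's before those on b and d; I did not go back to re-read them.

| Knob | Last-joint torque (N m) | Wrist moment (N m) |
|---|---|---|
| a | 0.32 | 0.26 |
| c | 0.305 | 0.33 |
| b | 0.31 | 0.325 |
| d | 0.31 | 0.29 |

**Cover:** the last picture showed it level to about 2 mrad and about 2.2 mm lower by camera depth, which is only good to about 2 mm. The knob travel suggests nearer 3 mm. I could not measure the contact forces directly. I infer over 20 N on each knob from the torque readings.

**Rest of the bench:** the valve lever was still across its pipe. I touched nothing else that I know of, but the last picture does not show every item on the bench.

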